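# Let the tilted mate gourd down level on its ratchet cradle

### The job

The mate gourd was leaned over on its ratchet cradle for packing the leaf; set it upright again. Press the cradle's red pawl tab fully down until it snaps over and stays down by itself, then push the yellow plate at the end of the tilting arm steadily down, past the teeth, until the arm lies level on its rubber stop. Only press and push, with the fingertips: never force or slam the arm, do not raise it further, keep off the gourd, and leave the other things where they are.

Things in the scene. Friction and masses are not known exactly. Their poses are not given: they have to be found in the camera images.
- cradle: Fixed base of the ratchet cradle: dark steel plate 300 x 100 x 6 mm, screwed down, with two cheeks 114 mm tall at the arm's pivot. Origin on the work surface straight below the pivot. Its -x points to the push plate, +x to the red pawl tab, z up; arm and pawl swing in its x-z plane; the plate spans x = -165 to 135 mm. A stop post (top 92 mm high) stands under the arm at x = -143 mm.
- hinge_pin (a point): Centre of the tilting arm's hinge pin, 95 mm above the work surface, between the cheeks. The hinge axis is the cradle's y.
- tilt_arm (a joint): Angle (rad) of the tilting arm: 0 = level on its stop, growing as the free end rises; starts at 0.62 to 1.0. Ratchet teeth at 0.30, 0.58, 0.86, 1.14: with the pawl in, it goes down no further than the next tooth. With the pawl out it moves freely; its stiff friction hinge keeps it where it is left (2 to 7 N down on the plate moves it; it neither falls nor springs back).
- plate_top (a point): Centre of the ribbed top of the yellow push plate (44 mm along the arm, 46 mm wide, 6 mm thick) at the arm's free end. z is square to the plate. It moves on an arc: at arm angle a it is 175 cos a mm from hinge_pin along the cradle's -x and 175 sin a mm above it, plus 3 mm along the plate's z; 98 mm above the work surface when level.
- push_plate: The yellow push plate itself; origin at the middle of its thickness, 3 mm below plate_top.
- pawl (a joint): Angle (rad) of the pawl, a steel hook on the toothed wheel (radius 41 mm) at the pivot: 0 = in the teeth (start; up to 0.13 if it rides on a tooth), 0.36 = fully pressed, on its bumper. It clears the teeth at 0.15. Its spring goes over centre at 0.20: pressed less it springs back in, past that it snaps on to 0.36 and stays out. About 5 N on the tab starts it, less later.
- tab_top (a point): Centre of the top of the red pawl tab (34 mm along the cradle's x, 40 mm wide, 5 mm thick), 111 mm from hinge_pin along the cradle's +x, about 70 mm above the work surface at the start. It goes down 27 mm, nearly straight, to about 42 mm; its outer edge is 0.18 rad up before and 0.18 rad down after. Nothing is above it.
- gourd: Brown silicone mate gourd, 88 mm tall, 74 mm across its belly, 62 mm across the mouth, clamped in the arm's ring (85 mm across, centred 95 mm from the pivot). Origin on its axis at ring height, 48 mm above its bottom, 40 mm below its rim; z along its axis to the mouth. Upright when the arm is level.
- jar: Loose glass jar with a cork, 74 mm across, 115 mm tall; origin under its centre. A bystander.
- tin: Loose closed aluminium tin, 79 mm across, 106 mm tall; origin under its centre. A bystander.
- cup: Loose blue ceramic cup, 72 mm across, 75 mm tall; origin under its centre. A bystander.
- scoop: Loose black plastic scoop lying on the surface, 145 mm long (from -66 to +78 mm along its x), 42 mm wide, 24 mm high; origin on the surface below its handle. A bystander.
- bombilla: Loose flat steel bombilla (drinking straw) lying on the surface, 202 mm long along its x, 20 mm wide, 9 mm high; origin on the surface near its middle. A bystander.
- brush: Loose small flat brush lying on the surface, 170 mm long along its x, under 40 mm high; origin on the surface below its middle. A bystander.

How it is judged:
On the way, in this order (a step that is already met when the one before it is completed fails the run):
1. the red tab is pressed down and the pawl has snapped out of the teeth, with the arm still raised (value of joint pawl above 0.3 rad and value of joint tilt_arm above 0.45 rad), for 0.2 s.
2. the arm has been pushed down level (value of joint tilt_arm below 0.05 rad), for 0.2 s.
At the end, for the whole second after the job is handed in: The arm rests within 0.05 rad of level, so the gourd is upright, the pawl stands out of the teeth (joint above 0.30 rad), and no bystander has been shifted by 30 mm or more (value of joint tilt_arm below 0.05 rad and velocity of joint tilt_arm between -0.05 and 0.05 rad/s and value of joint pawl above 0.3 rad and angle between gourd's own z axis and vertical below 0.06 rad and distance of each of jar, tin, cup, scoop, bombilla, brush from where it was at the start of the episode below 0.03 m); the robot touches nothing.
It fails at once if the arm is forced against its teeth: over 40 N on the push plate while the pawl is still in (value of joint pawl below 0.12 rad and contact force between any of the fingers, the arm and push_plate above 40 N).
It fails at once if the arm is lifted up its teeth instead of pushed down (above 1.12 rad) (value of joint tilt_arm above 1.12 rad).
It fails at once if the arm is slammed down (faster than 2.5 rad/s) (velocity of joint tilt_arm below -2.5 rad/s).
It fails at once if the gourd is pushed, over 3 N (contact force between any of the fingers, the arm and gourd above 3 N).
It fails at once if a bystander is shifted by 30 mm, knocked over or lifted (distance of any of jar, tin, cup, scoop, bombilla, brush from where it was at the start of the episode above 0.03 m).
It also fails if it takes over 43 s, if anything falls off the work surface, if the arm or the gripper's body presses on something with over 40 N, if the wrist force passes 120 N, or if a joint passes its speed limit or range.

### The arm

A 7-joint arm with a two-finger parallel gripper is mounted at the origin on the work surface. World frame = base frame: x ahead of the robot, y to its left, z up, the work surface at z = 0. Lengths are in m, angles in rad, forces in N, time in s.
With the tool pointing down it reaches from about 0.425 to 0.875 m from the base axis. Payload 8.4 kg.
Tool frame: the origin (TCP) lies on the centre line of the jaws, within the pads' length; the fingertips stand 8 mm ahead of it and the grasp point (between the pads) lies 11 mm behind it; y points along the fingers, z is the direction in which the jaws open and shut, and the axes are right-handed (so a half turn about y gives the same grasp; the last joint's range is limited). The gripper opens to 85 mm and grips with 20 to 120 N. Pads are 22 mm wide; open, the fingers measure 114 mm over their backs; the gripper's body (76 mm by 85 mm) begins 54 mm behind the grasp point. The pads swing forward as they close: fully open they stand 13 mm farther back than shut.
Start: joints at [-1.222, 0.333, 0.04, 1.465, -0.013, 1.343, -0.059], TCP at [0.281, 0.586, 0.239] pointing down, gripper open.
Joint ranges: [-2.58, 2.58], [-0.38, 2.09], [-1.3, 1.39], [0.25, 2.4], [-1.5, 4.64], [0.08, 2.09], [-2.65, 2.65]. Speed limits (rad/s): [2.22, 2.22, 2.79, 2.79, 3.14, 3.14, 3.14].

### API

Orientations are given as a unit quaternion [w, x, y, z].
In Python, from station import monitor, imaging, manip gives the robot as it stands. The module is installed in compiled form; this text tells all that it offers.
- The arm moves only by the shell command python3 -m jog 'ROWS'. ROWS is JSON, one flat list of numbers, 7 for each row, row after row: the shift along the tool's x, y, z in units of 25 mm (1.0 is 25 mm), then the turn, a rotation vector about the tool's x, y, z in rad, then the finger opening in mm, from 0 to 85.4. In form: [tx, ty, tz, wx, wy, wz, claw, tx, ty, tz, wx, wy, wz, claw, ...]. A call has 1 to 5 rows; each row is the pose to reach, as a shift and turn from the pose measured when the call began, along the tool's axes at that moment; what a row does not reach only later rows make up. A row lasts 1/12 s, in which the tool goes at most 41.7 mm and 7.16 degrees, less where a joint would pass 70% of its speed; a pose out of reach is approached as far as the arm can. A call with a gripper value outside its range is refused whole. The fingers move at their own pace and stop on an object; the grip force is fixed at half the most. Time passes only in rows, so rows that repeat a pose let the fingers close. It gives the time, the measured TCP pose, the force and the opening at its end, in the units of the state.
- monitor.state(): the state, without advancing time (a new reading comes with each control period).
- imaging.capture(name): name is "side" or "top" or "wrist"; returns the picture (400x640x3 uint8, red, green, blue); there is no depth.
- imaging.camera_info(name): a dict with "fov_y" (degrees; the focal length in pixels is half the picture's height over the tangent of half this angle, whatever the lens; pixels are square), "cx", "cy" (the principal point, pixels), "dist" ([k1, k2, p1, p2, k3] as OpenCV has them; the pictures are not rectified), "R" (3x3) and "t" (3): a world point X has camera coordinates R X + t; the wrist camera has in their place "hand_eye" (4x4, takes a point from camera to tool coordinates, whose origin is the TCP and whose axes are the tool frame's). Camera axes: x right, y down, z forward; pixel columns grow to the right and rows downward; lengths in m; the calibration is good to about 2 mm. A picture is of the moment at which its call begins: read the wrist's pose just before it. camera_info takes no time and is no camera call.
- manip.sign_off(): hands the job in, once; it reports no verdict.
The state is a dict: "clock": time; "qpos": joint angles; "joint_velocities": joint speeds; "joint_efforts": joint torques, N m; "tool_pos": TCP position; "ee_rot": TCP orientation; "contact_force": force on the tool from outside, world axes, zero at the start; "torque": the same for the moment, N m; "gripper_width": finger opening in m.
Only numpy, scipy, OpenCV 4.12 (cv2) and the standard library are available. Lean on these libraries where they do the work, as an engineer would, in place of code of your own. Each camera call takes 0.05 s, during which the arm holds its last target.

## Working session

There is one attempt and no reset: what is moved stays moved. The work goes in short steps, Python scripts to look and compute and a shell command to move; the robot and the scene stay as the last step left them, time stands still between calls to the robot, and variables do not carry over. Pictures are saved under pics/ and viewed, and the job is handed in when it is done.

```bash
mkdir -p pics
python3 - <<'E'
from station import monitor, imaging, manip
import cv2
s=monitor.state()
for k,v in s.items(): print(k,v)
for n in("side","top","wrist"):
    print(n,imaging.camera_info(n)); cv2.imwrite(f"pics/{n}0.png",imaging.capture(n)[:,:,::-1])
E
```

```text
clock 0.0
qpos [-1.22221339  0.33391166  0.03982836  1.46628424 -0.01339526  1.34328138
 -0.05855351]
joint_velocities [ 6.45697907e-04 -3.81091000e-04  3.42347630e-04  4.13153426e-05
  8.56311441e-04  1.04847962e-03 -2.48332226e-03]
joint_efforts [-5.10885675e-04 -6.58547401e+01  1.36539180e+00 -4.05567348e+01
  1.67903700e-02  1.23636311e-02  2.41568250e-05]
tool_pos [0.28123856 0.58551522 0.23841379]
ee_rot [-0.68889069  0.6900206  -0.15709747  0.15691263]
contact_force [ 0.66985028 -0.30539501 -0.67121162]
torque [-0.00011848 -0.04652763 -0.05400609]
gripper_width 0.08545946088377582
side {'fov_y': 50.59254379777513, 'cx': 310.7356971297977, 'cy': 196.3357888098763, 'dist': array([-0.03561198,  0.        ,  0.        ,  0.        ,  0.        ]), 'R': array([[-0.80917983, -0.58721091, -0.02028194],
       [-0.31968382,  0.46896347, -0.82333196],
       [ 0.49298099, -0.65973981, -0.56719761]]), 't': array([0.50388095, 0.25509028, 0.58994332])}
top {'fov_y': 46.40879849365042, 'cx': 309.50167392628083, 'cy': 200.40837445689303, 'dist': array([-0.09316566,  0.        ,  0.        ,  0.        ,  0.        ]), 'R': array([[-0.02146   , -0.99961131,  0.01779613],
       [-0.99825112,  0.02044328, -0.05546874],
       [ 0.05508337, -0.01895536, -0.99830182]]), 't': array([0.04990002, 0.59813371, 1.0981323 ])}
wrist {'fov_y': 71.82476961041164, 'cx': 318.4483083145487, 'cy': 199.61565571603032, 'dist': array([-0.02635734,  0.        ,  0.        ,  0.        ,  0.        ]), 'hand_eye': array([[-9.58020068e-04,  9.56240707e-01,  2.92579550e-01,
        -7.51284810e-02],
       [ 2.64398230e-04, -2.92579432e-01,  9.56241186e-01,
        -1.34783977e-01],
       [ 9.99999506e-01,  9.93455761e-04,  2.74686176e-05,
         1.26735095e-03],
       [ 0.00000000e+00,  0.00000000e+00,  0.00000000e+00,
         1.00000000e+00]])}
```

View pics/side0.png

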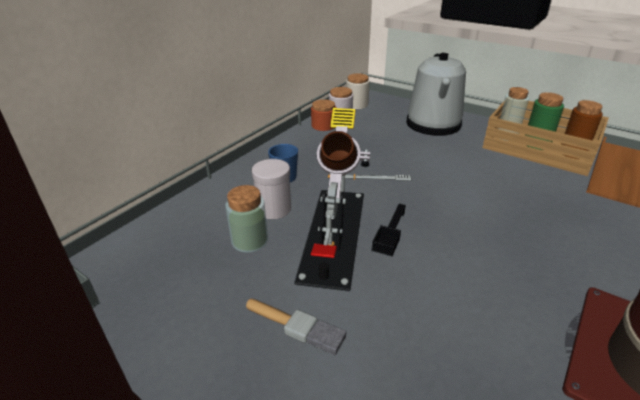

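View pics/top0.png

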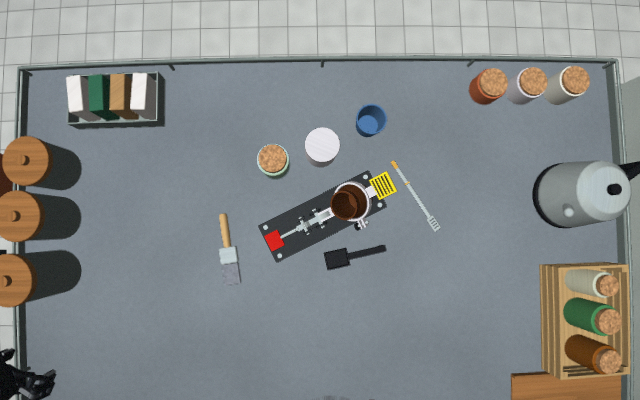

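Run:
```python
import cv2
t=cv2.imread("pics/top0.png"); cv2.imwrite("pics/topz.png",cv2.resize(t[150:280,240:440],None,fx=4,fy=4,interpolation=2))
t=cv2.imread("pics/side0.png"); cv2.imwrite("pics/sidez.png",cv2.resize(t[90:300,280:430],None,fx=2.85,fy=2.85,interpolation=2))
```

```text
(no output)
```

View pics/topz.png

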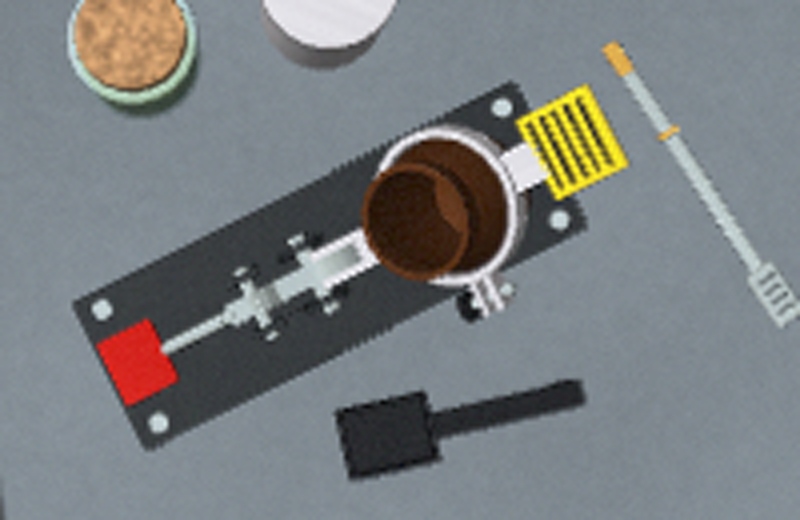

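View pics/sidez.png

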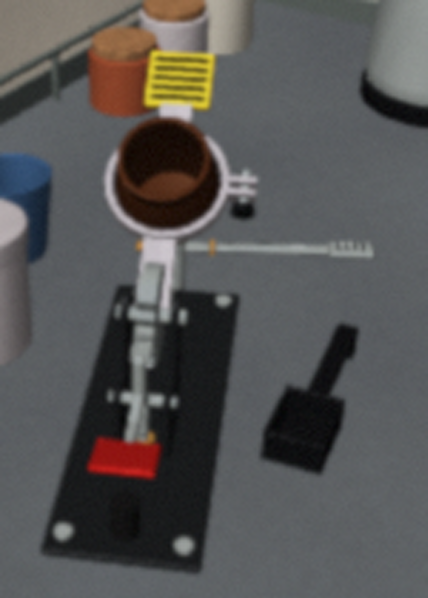

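```bash
cat > h.py <<'E'
import numpy as np, cv2
from station import imaging
from scipy.optimize import least_squares
def proj(n,P,ci):
    f=200/np.tan(np.radians(ci['fov_y']/2))
    K=np.array([[f,0,ci['cx']],[0,f,ci['cy']],[0,0,1]])
    return cv2.projectPoints(np.asarray(P,float),cv2.Rodrigues(ci['R'])[0],ci['t'],K,ci['dist'])[0][:,0]
def W(p,L):
    c,s=np.cos(p[2]),np.sin(p[2]); L=np.atleast_2d(L)
    return np.c_[p[0]+c*L[:,0]-s*L[:,1],p[1]+s*L[:,0]+c*L[:,1],L[:,2]]
def plate(a,u,v,w=.003): # u outward along arm, v along y
    return [-(.175+u)*np.cos(a)+w*np.sin(a),v,.095+(.175+u)*np.sin(a)+w*np.cos(a)]
def tab(q,u,v):
    t=.18-q; r=np.hypot(.111,.025); th=np.arctan2(-.025,.111)-q
    return [r*np.cos(th)+u*np.cos(t),v,.095+r*np.sin(th)+u*np.sin(t)]
E
cat > fit.py <<'E'
from h import *
top=lambda l:np.array(l)/4+[240,150]-.375
sd=lambda l:np.array(l)/2.85+[280,90]-.32
B=[[.135,.05,.006],[-.165,.05,.006],[-.165,-.05,.006],[.135,-.05,.006]]
# +x points left-down in top image; cradle +y: z cross x
obs_top=np.r_[top([(75,303),(515,82),(586,228),(150,450)]),top([(588,86),(517,122),(560,200),(630,163)]),top([(97,343),(150,320),(178,380),(128,406)])]
obs_s=np.r_[sd([(45,552),(118,287),(239,294),(200,570)]),sd([(152,52),(144,105),(210,109),(215,53)]),sd([(88,470),(95,438),(160,444),(155,476)])]
ct,cs=imaging.camera_info('top'),imaging.camera_info('side')
def model(p,sg):
    P=[[x,sg*y,z] for x,y,z in B]+[plate(p[3],u,sg*v) for u,v in((.022,.023),(-.022,.023),(-.022,-.023),(.022,-.023))]+[tab(p[4],u,sg*v) for u,v in((.017,.02),(-.017,.02),(-.017,-.02),(.017,-.02))]
    return W(p,P)
def res(p,sg):
    P=model(p,sg); return np.r_[proj('t',P,ct)-obs_top,proj('s',P,cs)-obs_s].ravel()
for sg in(1,-1):
  for y0 in(0,1.5,3,4.5):
    r=least_squares(res,[.6,0,y0,.8,0.],args=(sg,),loss='soft_l1'); print(sg,r.x.round(4),r.cost)
    if r.cost<200: best=(r,sg)
r,sg=best; print(res(r.x,sg).reshape(-1,2).round(1).tolist())
p=r.x; print('tab',W(p,tab(p[4],0,0)),'plate',W(p,plate(p[3],0,0)),'level',W(p,plate(0,0,0)))
E
python3 fit.py
```

```text
1 [0.5581 0.0164 1.7348 0.6792 0.2022] 790.7735497187487
1 [0.5581 0.0164 1.7348 0.6792 0.2022] 790.7735496801483
1 [0.556  0.018  2.2761 0.6375 0.0122] 795.45148714281
1 [0.5581 0.0164 1.7348 0.6792 0.2022] 790.7735496846722
-1 [0.5554 0.0189 2.017  0.6368 0.0044] 6.5572425069712255
-1 [0.5554 0.0189 2.017  0.6368 0.0044] 6.557242506995455
-1 [0.5554 0.0189 2.017  0.6368 0.0044] 6.557242506971241
-1 [0.5554 0.0189 2.017  0.6368 0.0044] 6.557242506971439
[[-0.4, -0.1], [0.3, -0.6], [1.4, -0.4], [-0.5, 0.5], [-0.3, -0.4], [-0.2, -0.1], [-0.6, 0.6], [-0.2, 1.1], [0.2, 0.3], [0.3, -0.7], [1.2, 0.1], [0.4, 0.4], [-1.9, -0.5], [-0.2, -0.6], [0.3, 0.5], [0.2, -0.0], [-0.4, -0.1], [-0.1, 0.5], [-0.3, 0.5], [0.1, 0.8], [-0.3, -0.7], [0.7, 0.2], [0.6, 0.5], [-0.2, -0.3]]
tab [[0.50758953 0.11897691 0.06951585]] plate [[ 0.61539987 -0.10636562  0.20147393]] level [[ 0.6309735  -0.13891725  0.098     ]]
```

```bash
cat > go.py <<'E'
import sys,numpy as np
from station import monitor
from scipy.spatial.transform import Rotation as Ro
s=monitor.state(); q=s['ee_rot']; R=Ro.from_quat([q[1],q[2],q[3],q[0]]).as_matrix()
print('t',round(s['clock'],2),'p',np.round(s['tool_pos'],4),'F',np.round(s['contact_force'],1),'w',round(s['gripper_width'],4))
print('axes x,y,z',R.T.round(3).tolist())
# rotation to point y exactly down
y=R[:,1];d=np.array([0,0,-1.]);c=np.cross(y,d);print('rotvec tool to down',(R.T@c).round(4), 'q',np.round(s['qpos'],2))
a=list(map(float,sys.argv[1:]))
for i in range(0,len(a),3): print(a[i:i+3],'shift units',(R.T@(np.array(a[i:i+3])-s['tool_pos'])/.025).round(3))
E
python3 go.py 0.508 0.119 0.13  0.508 0.119 0.20
```

```text
t 0.15 p [0.2813 0.5856 0.2386] F [0.1 0.6 0.3] w 0.0856
axes x,y,z [[0.901, -0.433, 0.0], [-0.0, -0.001, -1.0], [0.433, 0.901, -0.001]]
rotvec tool to down [0.0012 0.     0.0001] q [-1.22  0.33  0.04  1.47 -0.01  1.34 -0.06]
[0.508, 0.119, 0.13] shift units [ 16.254   4.363 -12.891]
[0.508, 0.119, 0.2] shift units [ 16.255   1.563 -12.895]
```

```bash
python3 -m jog '[16.25,1.56,-12.9,0,0,0,0,16.25,1.56,-12.9,0,0,0,0,16.25,1.56,-12.9,0,0,0,0,16.25,1.56,-12.9,0,0,0,0,16.25,1.56,-12.9,0,0,0,0]'; python3 go.py 0.508 0.119 0.15
```

```text
clock: 0.57
tool_pos: [0.3725, 0.3969, 0.2232]
ee_rot: [-0.689, 0.69, -0.157, 0.157]
contact_force: [1.2, 0.4, 0.4]
gripper_width: 0.0258
t 0.57 p [0.3725 0.3969 0.2232] F [1.2 0.4 0.4] w 0.0258
axes x,y,z [[0.901, -0.433, -0.0], [-0.001, -0.001, -1.0], [0.433, 0.901, -0.001]]
rotvec tool to down [ 0.0015  0.     -0.0001] q [-1.02  0.13  0.13  1.75 -0.02  1.26  0.24]
[0.508, 0.119, 0.15] shift units [ 9.7    2.94  -7.671]
```

```bash
python3 -m jog '[9.7,2.4,-7.67,0,0,0,0,9.7,2.4,-7.67,0,0,0,0,9.7,2.4,-7.67,0,0,0,0,9.7,2.4,-7.67,0,0,0,0,9.7,2.4,-7.67,0,0,0,0]'; python3 go.py 0.508 0.119 0.12
```

```text
clock: 0.98
tool_pos: [0.4618, 0.213, 0.1838]
ee_rot: [-0.689, 0.69, -0.157, 0.157]
contact_force: [1.0, 0.2, -0.3]
gripper_width: -0.0001
t 0.98 p [0.4618 0.213  0.1838] F [ 1.   0.2 -0.3] w -0.0001
axes x,y,z [[0.901, -0.433, -0.0], [-0.001, -0.001, -1.0], [0.433, 0.901, -0.001]]
rotvec tool to down [ 0.0012  0.     -0.0001] q [-0.8   0.08  0.3   1.89 -0.02  1.18  0.63]
[0.508, 0.119, 0.12] shift units [ 3.293  2.555 -2.585]
```

```bash
sed -n 1p /dev/null; python3 go.py 0.508 0.119 0.10
```

```text
t 0.98 p [0.4618 0.213  0.1838] F [ 1.   0.2 -0.3] w -0.0001
axes x,y,z [[0.901, -0.433, -0.0], [-0.001, -0.001, -1.0], [0.433, 0.901, -0.001]]
rotvec tool to down [ 0.0012  0.     -0.0001] q [-0.8   0.08  0.3   1.89 -0.02  1.18  0.63]
[0.508, 0.119, 0.1] shift units [ 3.293  3.355 -2.584]
```

```bash
python3 -m jog '[3.29,2.55,-2.58,0,0,0,0,3.29,2.55,-2.58,0,0,0,0,3.29,2.55,-2.58,0,0,0,0,3.29,2.55,-2.58,0,0,0,0,3.29,2.55,-2.58,0,0,0,0]'; python3 go.py 0.508 0.119 0.085
python3 - <<'E'
from station import imaging
import cv2,numpy as np
a=imaging.capture('side')[:,:,::-1];b=imaging.capture('wrist')[:,:,::-1]
cv2.imwrite('pics/s1.png',np.vstack([cv2.resize(a[90:300,220:470],(750,630))[:300*2],])[:600]); cv2.imwrite('pics/w1.png',b)
E
```

```text
clock: 1.4
tool_pos: [0.5077, 0.1164, 0.1187]
ee_rot: [-0.688, 0.69, -0.159, 0.158]
contact_force: [0.1, 0.9, -0.1]
gripper_width: 0.0
t 1.4 p [0.5077 0.1164 0.1187] F [ 0.1  0.9 -0.1] w 0.0
axes x,y,z [[0.9, -0.437, -0.001], [-0.003, -0.003, -1.0], [0.437, 0.9, -0.004]]
rotvec tool to down [ 0.0038 -0.     -0.0015] q [-0.66  0.18  0.39  1.94 -0.07  1.04  0.88]
[0.508, 0.119, 0.085] shift units [-0.032  1.349  0.102]
```

View pics/s1.png

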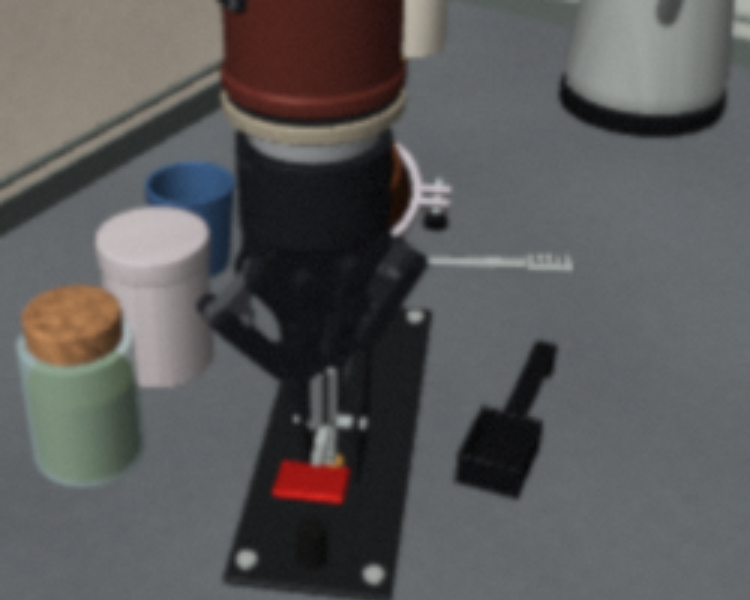

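View pics/w1.png

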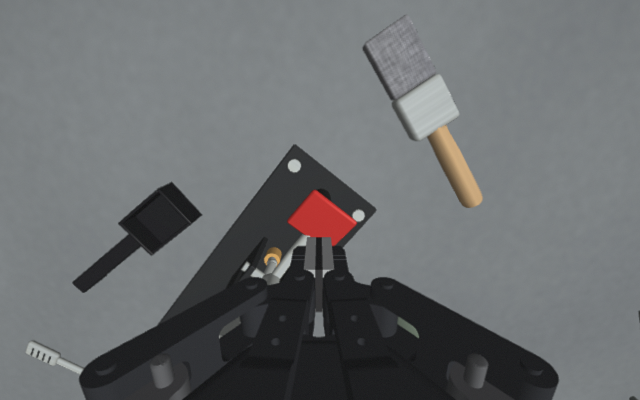

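Run:
```python
from h import *
ci=imaging.camera_info('wrist');H=np.linalg.inv(ci['hand_eye']);ci['R']=H[:3,:3];ci['t']=H[:3,3]
from station import monitor
from scipy.spatial.transform import Rotation as Ro
s=monitor.state();q=s['ee_rot'];R=Ro.from_quat([q[1],q[2],q[3],q[0]]).as_matrix()
T=R.T@(np.array([.5076,.119,.0695])-s['tool_pos'])
print(T,proj('w',[[0,.008,0],[0,.049,0],T],ci))
```

```text
[ 9.84332602e-05  5.06774400e-02 -7.45016571e-04] [[316.18259146 251.94232584]
 [316.64569632 224.84608515]
 [315.62907955 224.08932496]]
```

```bash
python3 -m jog '[0,0.7,0.2,0,0,0,0,0,1.4,0.2,0,0,0,0,0,1.8,0.2,0,0,0,0,0,2.1,0.2,0,0,0,0,0,2.3,0.2,0,0,0,0]'; python3 go.py 0.509 0.121 0.048
```

```text
clock: 1.92
tool_pos: [0.5098, 0.1251, 0.0624]
ee_rot: [-0.689, 0.69, -0.157, 0.156]
contact_force: [-0.7, 1.0, 0.4]
gripper_width: 0.0002
t 1.92 p [0.5098 0.1251 0.0624] F [-0.7  1.   0.4] w 0.0002
axes x,y,z [[0.902, -0.431, -0.001], [-0.001, -0.0, -1.0], [0.431, 0.902, -0.001]]
rotvec tool to down [ 0.0008  0.     -0.0006] q [-0.65  0.26  0.37  1.98 -0.12  0.93  0.9 ]
[0.509, 0.121, 0.048] shift units [ 0.043  0.577 -0.161]
```

```bash
python3 -m jog '[0,0.25,-0.1,0,0,0,0,0,0.45,-0.1,0,0,0,0,0,0.6,-0.1,0,0,0,0,0,0.6,-0.1,0,0,0,0]'
python3 - <<'E'
from station import imaging
import cv2
cv2.imwrite('pics/s2.png',cv2.resize(imaging.capture('side')[140:300,230:430,::-1],(750,600)))
E
python3 go.py
```

```text
clock: 2.25
tool_pos: [0.5093, 0.1226, 0.0495]
ee_rot: [0.69, -0.689, 0.157, -0.156]
contact_force: [-12.1, -2.6, 30.7]
gripper_width: 0.0005
t 2.3 p [0.5093 0.1226 0.0496] F [-10.   -3.3  27.3] w -0.0
axes x,y,z [[0.902, -0.432, -0.001], [-0.0, 0.0, -1.0], [0.432, 0.902, 0.0]]
rotvec tool to down [-0.0002  0.     -0.0006] q [-0.65  0.28  0.37  1.99 -0.13  0.9   0.91]
```

View pics/s2.png

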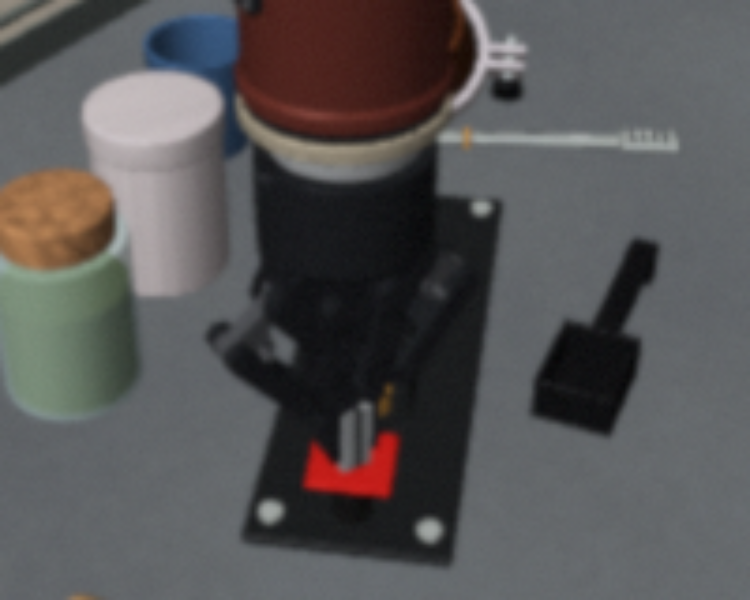

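The red tab is fully down on its bumper under the fingertips (tab around (350,465) in the crop), with 30 N on it. I'll retract upwards.

```bash
python3 -m jog '[0,-1,0,0,0,0,0,0,-2.5,0,0,0,0,0,0,-4,0,0,0,0,0,0,-5.6,0,0,0,0,0,0,-7.2,0,0,0,0,0]'
python3 - <<'E'
from station import imaging
import cv2
cv2.imwrite('pics/s3.png',cv2.resize(imaging.capture('side')[140:300,230:430,::-1],(750,600)))
E
python3 go.py 0.615 -0.106 0.28
```

```text
clock: 2.72
tool_pos: [0.509, 0.122, 0.2316]
ee_rot: [0.69, -0.689, 0.157, -0.157]
contact_force: [0.9, 1.3, -0.4]
gripper_width: 0.0
t 2.77 p [0.5123 0.1229 0.2398] F [3.  1.3 7.1] w 0.0
axes x,y,z [[0.901, -0.433, 0.006], [0.009, 0.005, -1.0], [0.433, 0.901, 0.008]]
rotvec tool to down [-0.0085  0.      0.0061] q [-0.69  0.07  0.39  1.79 -0.03  1.28  0.83]
[0.615, -0.106, 0.28] shift units [ 7.675 -1.614 -6.463]
```

View pics/s3.png

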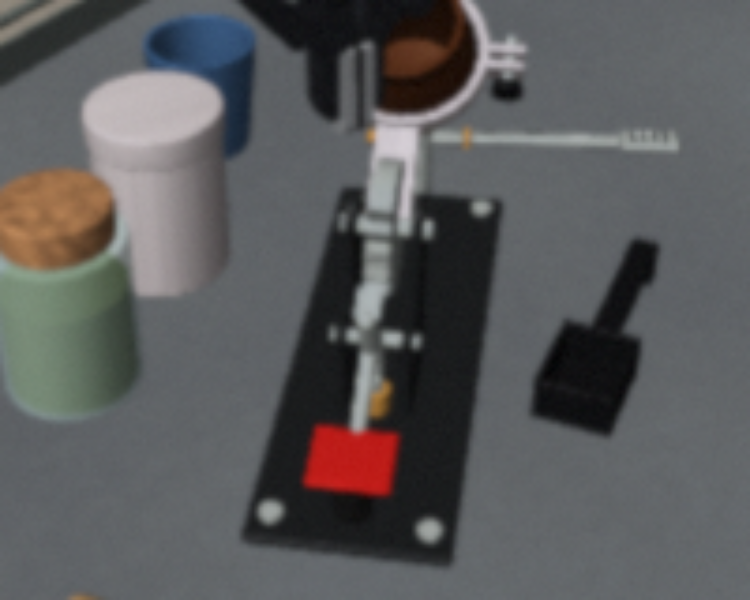

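```bash
python3 -m jog '[2,-2,-1.6,0,0.125,0,0,3.5,-2,-2.9,0,0.25,0,0,5,-2,-4.2,0,0.375,0,0,6.5,-2,-5.4,0,0.5,0,0,7.6,-2,-6.4,0,0.625,0,0]'
cat > pts.py <<'E'
from h import *
import subprocess
p=[0.5554,0.0189,2.017]
L=[]
for a in [.637,.637,.5,.35,.2,.1,.03,0]:
    c=np.array(plate(a,.009,0))+[.011,0,.008]
    if not L: c=c+[0,0,.015]
    L.append(W(p,c)[0])
subprocess.run(['python3','go.py']+['%.4f'%v for c in L for v in c])
E
python3 pts.py
```

```text
clock: 3.18
tool_pos: [0.5922, -0.0547, 0.2877]
ee_rot: [0.611, -0.603, 0.36, -0.365]
contact_force: [-0.5, -0.4, 0.2]
gripper_width: -0.0003
t 3.18 p [ 0.5922 -0.0547  0.2877] F [-0.5 -0.4  0.2] w -0.0003
axes x,y,z [[0.474, -0.88, 0.001], [0.012, 0.005, -1.0], [0.88, 0.474, 0.013]]
rotvec tool to down [-0.0128 -0.      0.0008] q [-0.48  0.21  0.59  1.57 -0.12  1.39  0.62]
[0.6137, -0.103, 0.2299] shift units [ 2.108  2.31  -0.19 ]
[0.6137, -0.103, 0.2149] shift units [ 2.108  2.91  -0.198]
[0.6197, -0.1155, 0.1938] shift units [ 2.661  3.754 -0.235]
[0.6248, -0.1262, 0.1689] shift units [ 3.134  4.75  -0.271]
[0.6282, -0.1333, 0.1425] shift units [ 3.448  5.806 -0.299]
[0.6295, -0.1361, 0.1244] shift units [ 3.57   6.53  -0.316]
[0.63, -0.137, 0.1115] shift units [ 3.611  7.046 -0.322]
[0.6301, -0.1372, 0.106] shift units [ 3.62   7.266 -0.325]
```

```bash
python3 -m jog '[1.4,0,-0.15,-0.013,0.05,0,0,2.1,0,-0.19,-0.013,0.05,0,0,2.1,1.0,-0.19,-0.013,0.05,0,0,2.1,2.1,-0.19,-0.013,0.05,0,0,2.1,2.1,-0.19,-0.013,0.05,0,0]'
python3 - <<'E'
from station import imaging
import cv2
cv2.imwrite('pics/s4.png',cv2.resize(imaging.capture('side')[60:220,250:450,::-1],(750,600)))
cv2.imwrite('pics/w4.png',imaging.capture('wrist')[:,:,::-1])
E
python3 pts.py
```

```text
clock: 3.6
tool_pos: [0.6113, -0.1029, 0.23]
ee_rot: [-0.596, 0.599, -0.38, 0.376]
contact_force: [-0.6, 0.8, 0.0]
gripper_width: -0.0002
t 3.7 p [ 0.6131 -0.1027  0.2349] F [-0.1  0.3 -0. ] w -0.0001
axes x,y,z [[0.43, -0.903, -0.0], [-0.002, -0.001, -1.0], [0.903, 0.43, -0.002]]
rotvec tool to down [ 0.0019  0.     -0.0003] q [-0.4   0.31  0.62  1.57 -0.18  1.32  0.69]
[0.6137, -0.103, 0.2299] shift units [0.022 0.202 0.017]
[0.6137, -0.103, 0.2149] shift units [0.023 0.802 0.019]
[0.6197, -0.1155, 0.1938] shift units [0.578 1.646 0.022]
[0.6248, -0.1262, 0.1689] shift units [1.052 2.642 0.024]
[0.6282, -0.1333, 0.1425] shift units [1.367 3.697 0.027]
[0.6295, -0.1361, 0.1244] shift units [1.491 4.421 0.027]
[0.63, -0.137, 0.1115] shift units [1.532 4.937 0.031]
[0.6301, -0.1372, 0.106] shift units [1.541 5.157 0.031]
```

View pics/s4.png

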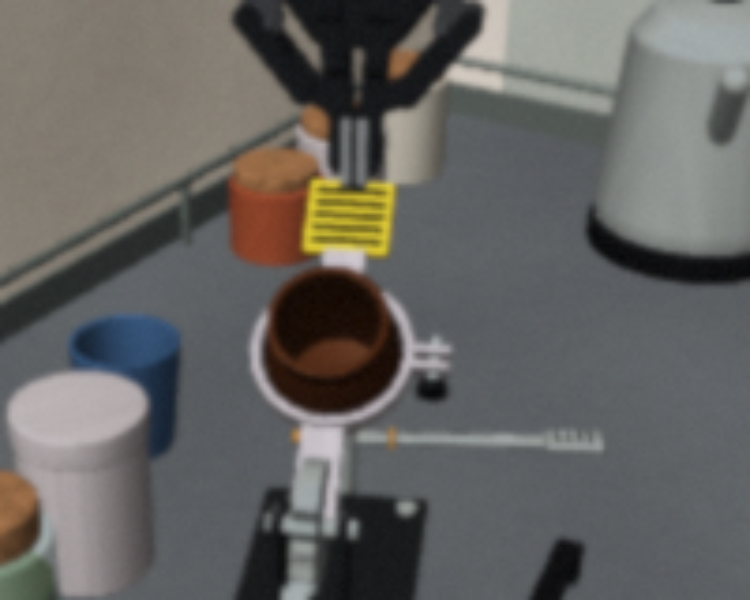

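View pics/w4.png

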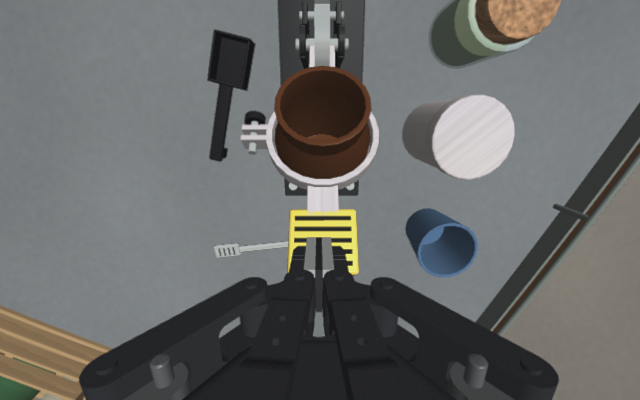

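```bash
python3 -m jog '[0.02,0.4,0.02,0,0,0,0,0.02,0.75,0.02,0,0,0,0,0.2,1.05,0.02,0,0,0,0,0.38,1.35,0.02,0,0,0,0,0.58,1.65,0.02,0,0,0,0]'; python3 pts.py
```

```text
clock: 4.12
tool_pos: [0.6203, -0.1153, 0.1936]
ee_rot: [-0.598, 0.598, -0.378, 0.377]
contact_force: [0.3, 2.5, 1.2]
gripper_width: -0.0001
t 4.12 p [ 0.6203 -0.1153  0.1936] F [0.3 2.5 1.2] w -0.0001
axes x,y,z [[0.43, -0.903, -0.001], [-0.001, 0.0, -1.0], [0.903, 0.43, -0.0]]
rotvec tool to down [ 0.0004  0.     -0.0005] q [-0.36  0.36  0.61  1.6  -0.22  1.25  0.73]
[0.6137, -0.103, 0.2299] shift units [-0.559 -1.453 -0.029]
[0.6137, -0.103, 0.2149] shift units [-0.558 -0.853 -0.029]
[0.6197, -0.1155, 0.1938] shift units [-0.003 -0.01  -0.027]
[0.6248, -0.1262, 0.1689] shift units [ 0.471  0.986 -0.027]
[0.6282, -0.1333, 0.1425] shift units [ 0.787  2.042 -0.026]
[0.6295, -0.1361, 0.1244] shift units [ 0.911  2.766 -0.027]
[0.63, -0.137, 0.1115] shift units [ 0.952  3.282 -0.024]
[0.6301, -0.1372, 0.106] shift units [ 0.961  3.502 -0.024]
```

```bash
python3 -m jog '[0.2,0.4,0,0,0,0,0,0.36,0.75,0,0,0,0,0,0.5,1.1,0,0,0,0,0,0.63,1.45,0,0,0,0,0,0.73,1.8,0,0,0,0,0]'
python3 - <<'E'
from station import imaging
import cv2
cv2.imwrite('pics/s5.png',cv2.resize(imaging.capture('side')[60:220,250:450,::-1],(750,600)))
E
python3 pts.py
```

```text
clock: 4.53
tool_pos: [0.6284, -0.132, 0.1476]
ee_rot: [-0.598, 0.598, -0.378, 0.377]
contact_force: [-0.0, 3.2, 2.5]
gripper_width: -0.0002
t 4.58 p [ 0.6276 -0.1324  0.1457] F [-0.2  0.7 -1. ] w 0.0001
axes x,y,z [[0.43, -0.903, -0.001], [-0.003, -0.0, -1.0], [0.903, 0.43, -0.003]]
rotvec tool to down [ 0.0026 -0.     -0.0011] q [-0.32  0.43  0.6   1.62 -0.25  1.17  0.78]
[0.6137, -0.103, 0.2299] shift units [-1.303 -3.365 -0.004]
[0.6137, -0.103, 0.2149] shift units [-1.303e+00 -2.765e+00 -2.000e-03]
[0.6197, -0.1155, 0.1938] shift units [-7.470e-01 -1.922e+00  1.000e-03]
[0.6248, -0.1262, 0.1689] shift units [-0.272 -0.926  0.004]
[0.6282, -0.1333, 0.1425] shift units [0.044 0.13  0.007]
[0.6295, -0.1361, 0.1244] shift units [0.169 0.853 0.008]
[0.63, -0.137, 0.1115] shift units [0.21  1.369 0.012]
[0.6301, -0.1372, 0.106] shift units [0.22  1.589 0.013]
```

View pics/s5.png

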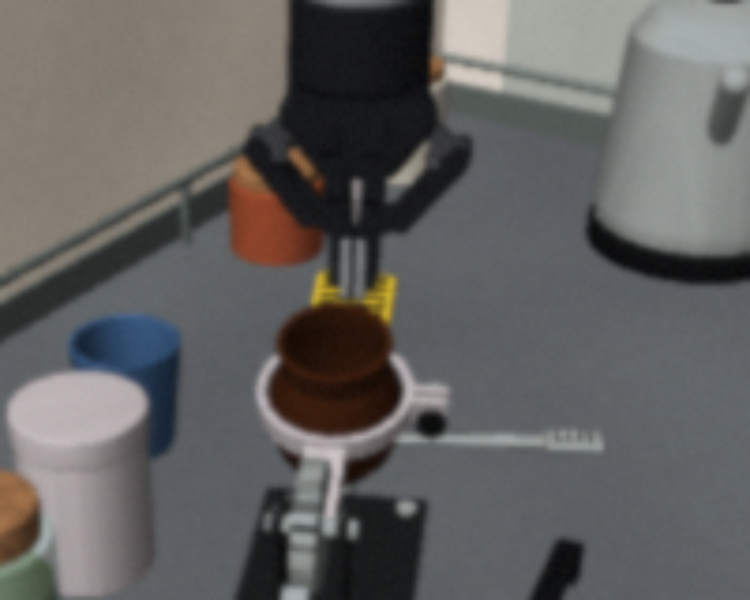

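```bash
python3 -m jog '[0.1,0.35,0,0,0,0,0,0.17,0.7,0,0,0,0,0,0.22,1.0,0,0,0,0,0,0.26,1.25,0,0,0,0,0,0.28,1.45,0,0,0,0,0]'; python3 pts.py|tail -1; python3 -m jog '[0.0,0.1,0,0,0,0,0,0.0,0.2,0,0,0,0,0,0,0.25,0,0,0,0,0]';python3 go.py
```

```text
clock: 5.0
tool_pos: [0.6302, -0.1387, 0.1086]
ee_rot: [-0.597, 0.599, -0.379, 0.376]
contact_force: [-1.1, 1.5, 2.9]
gripper_width: 0.0002
[0.6301, -0.1372, 0.106] shift units [-0.056  0.103  0.023]
clock: 5.25
tool_pos: [0.6304, -0.1389, 0.1054]
ee_rot: [-0.598, 0.598, -0.379, 0.377]
contact_force: [-14.8, 6.8, 38.7]
gripper_width: 0.0003
t 5.25 p [ 0.6304 -0.1389  0.1054] F [-14.8   6.8  38.7] w 0.0003
axes x,y,z [[0.43, -0.903, -0.002], [-0.003, 0.001, -1.0], [0.903, 0.43, -0.002]]
rotvec tool to down [ 0.0018 -0.     -0.0022] q [-0.3   0.47  0.58  1.65 -0.29  1.11  0.81]
```

```bash
python3 -m jog '[0,-0.2,0,0,0,0,0,0.2,-1.0,0,0,0,0,0,0.5,-2.2,0,0,0,0,0,0.7,-3.6,0,0,0,0,0,0.8,-5.2,0,0,0,0,0]'; python3 -m jog '[-1,-1.5,-1,0,0,0,0,-2,-3,-2,0,0,0,0,-3,-3,-3,0,0,0,0,-4,-3,-4,0,0,0,0,-4,-3,-4,0,0,0,0]'
python3 - <<'E'
from station import imaging
import cv2
cv2.imwrite('pics/s6.png',cv2.resize(imaging.capture('side')[90:300,220:470,::-1],(714,600)))
cv2.imwrite('pics/t6.png',cv2.resize(imaging.capture('top')[90:290,200:450,::-1],(750,600)))
E
python3 go.py
```

```text
clock: 5.67
tool_pos: [0.6382, -0.1582, 0.2354]
ee_rot: [-0.597, 0.599, -0.38, 0.376]
contact_force: [0.9, 0.0, 0.1]
gripper_width: -0.0002
clock: 6.08
tool_pos: [0.5004, -0.1105, 0.3124]
ee_rot: [0.598, -0.597, 0.38, -0.376]
contact_force: [1.3, -1.2, 0.5]
gripper_width: -0.0
t 6.18 p [ 0.5043 -0.1105  0.3119] F [0.7 0.7 0.1] w 0.0001
axes x,y,z [[0.429, -0.903, -0.004], [-0.003, 0.002, -1.0], [0.903, 0.429, -0.002]]
rotvec tool to down [ 0.0019  0.     -0.0036] q [-0.47  0.01  0.62  1.69 -0.01  1.44  0.59]
```

View pics/s6.png

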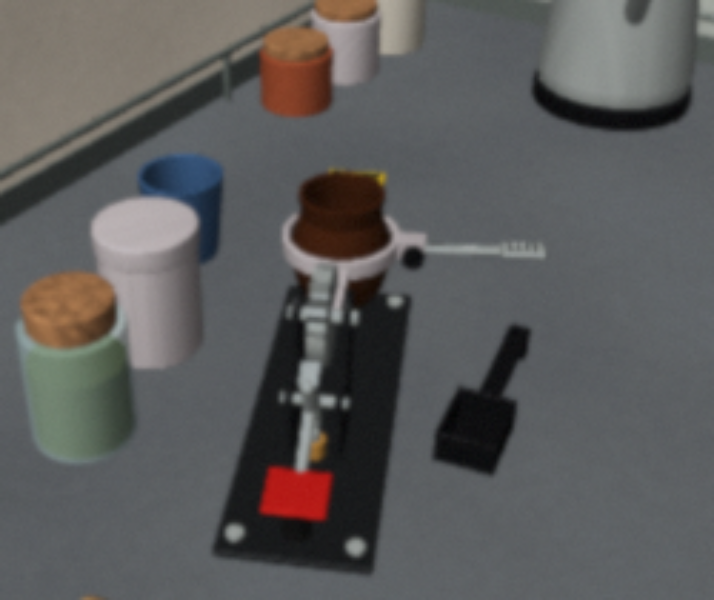

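View pics/t6.png

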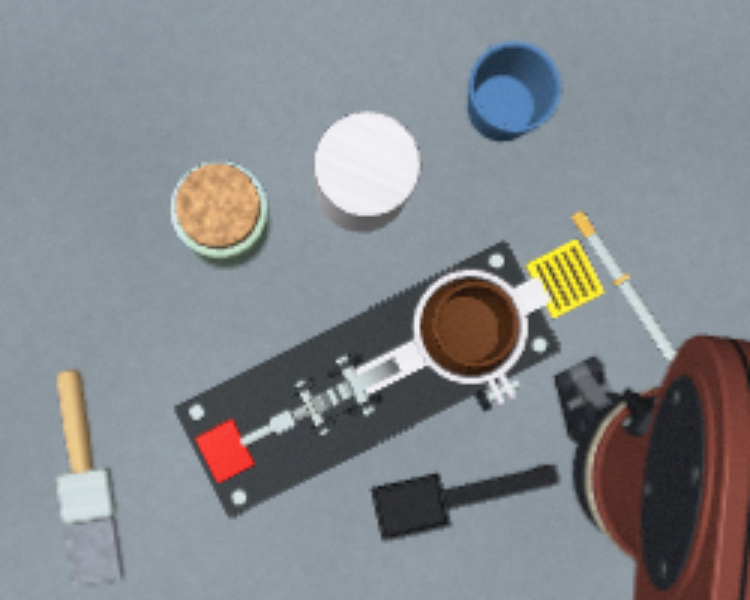

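Run:
```python
from h import *
p=[0.5554,0.0189,2.017];ct=imaging.camera_info('top')
o=np.array([(577,240),(527,264),(556,318),(604,292)])/3+[200,90]-.33
for a in(0,.05,.1,.2):
    P=W(p,[plate(a,u,-v) for u,v in((.022,.023),(-.022,.023),(-.022,-.023),(.022,-.023))]);print(a,(proj('t',P,ct)-o).round(1).tolist())
ot=np.array([(195,435),(238,418),(255,465),(212,484)])/3+[200,90]-.33
for q in(0,.2,.36): print(q,(proj('t',W(p,[tab(q,u,-v) for u,v in((.017,.02),(-.017,.02),(-.017,-.02),(.017,-.02))]),ct)-ot).round(1).tolist())
```

```text
0 [[0.8, -0.7], [0.1, 0.0], [-0.1, 0.4], [1.2, 0.3]]
0.05 [[1.5, -1.2], [0.5, -0.2], [0.3, 0.3], [2.0, -0.0]]
0.1 [[2.0, -1.6], [0.8, -0.5], [0.7, 0.2], [2.6, -0.2]]
0.2 [[2.5, -2.0], [0.9, -0.7], [0.9, 0.3], [3.3, -0.3]]
0 [[-0.7, 1.0], [-1.6, -0.0], [0.6, 0.1], [1.6, 0.6]]
0.2 [[2.9, -0.6], [1.7, -1.5], [3.8, -1.7], [5.0, -1.4]]
0.36 [[6.9, -2.4], [5.2, -3.2], [7.2, -3.5], [8.8, -3.5]]
```

Run:
```python
from h import *
p=[0.5554,0.0189,2.017];ct=imaging.camera_info('top');cs=imaging.camera_info('side')
ot=np.array([(195,435),(238,418),(255,465),(212,484)])/3+[200,90]-.33
os_=np.array([(260,509),(268,466),(333,474),(327,521)])/2.857+[220,90]-.33
for q in(0,.2,.3,.36):
    t=.18-q;L=[[.111+u*np.cos(t),-v,.07-q/.36*.028+u*np.sin(t)] for u,v in((.017,.02),(-.017,.02),(-.017,-.02),(.017,-.02))]
    P=W(p,L);print(q,(proj('t',P,ct)-ot).round(1).tolist(),(proj('s',P,cs)-os_).round(1).tolist())
```

```text
0 [[-0.7, 1.0], [-1.6, -0.0], [0.6, 0.1], [1.6, 0.6]] [[-0.4, -14.2], [0.3, -9.3], [0.2, -9.8], [-0.3, -15.8]]
0.2 [[-0.1, 0.9], [-1.2, -0.1], [0.9, -0.2], [2.0, 0.2]] [[-0.2, -5.8], [0.4, -4.2], [0.2, -4.6], [-0.4, -7.4]]
0.3 [[0.3, 0.8], [-1.1, -0.1], [1.0, -0.3], [2.3, -0.1]] [[-0.1, -1.8], [0.5, -1.6], [0.1, -2.0], [-0.5, -3.4]]
0.36 [[0.5, 0.7], [-1.1, -0.1], [1.0, -0.3], [2.5, -0.2]] [[-0.0, 0.5], [0.5, 0.0], [0.1, -0.4], [-0.5, -1.0]]
```

The side view fits a pawl angle of 0.36 and the top view fits an arm angle near 0. The robot is clear, so I'll hand in.

Run:
```python
from station import manip
print(manip.sign_off())
```

```text
the job is handed in; nothing more can be done
None
```

The gourd is upright again and the job is handed in at about 6.2 s of the 43 s; the hand-in gave no verdict.

- **Tab:** I pressed the red tab down onto its bumper with closed fingertips (about 30 N). It stayed down after I lifted off, and the arm was still raised at about 0.64 rad.
- **Arm:** I pushed the yellow plate down along its arc, with 1 to 4 N read between moves. It came to rest on the rubber stop, where the force rose to about 39 N. I then moved the fingers clear.

**Last checks:**
- **Arm angle:** the plate corners in the top view fit about 0 rad (level), within about 1 px.
- **Pawl angle:** the tab corners in the side view fit 0.36 rad, within about 1 px. The top view hardly shows the tab's height, so it can't confirm this. An earlier fit of mine from the top view suggested the pawl was in (0 rad), but it assumed the wrong pivot for the tab, so I redid it.
- **Bystanders:** by eye, the jar, tin, cup, scoop and brush had not moved. I did not measure this, and the bombilla was partly hidden in the last top picture.
- **Robot:** it stood clear of everything, with about 1 N of force reading.

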